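# Swap the bottom tool box of the stack

### The job

The mask carver needs the wide tool box from the bottom of the stack and is done with the narrow box lying on the bench. Set the two upper boxes aside side by side, each flat on the cork side board, then bring the wide box to the middle of the rubber mat, lying lengthwise on it; after that put the narrow box where the wide one was, centred lengthwise on the dark wooden stand, and restack on it the medium box and on top the short box, each centred and in line. Leave the chisel, mallet and jar where they are, and never tip a box over.

Things in the scene. Friction and masses are not known exactly. Their poses are not given: they have to be found in the camera images.
- short_box: Closed flat-topped box of plain pale wood with a dark hairline seam near the top. Origin: centre of the underside; x along its length, y across, z up. 90 long (x) x 60 wide (y) x 34 high mm, about 0.2 kg. At the start it is the top of the stack of three on the stand, on the medium box.
- medium_box: Closed flat-topped box of plain pale wood with a dark hairline seam near the top. Origin: centre of the underside; x along its length, y across, z up. 140 long (x) x 60 wide (y) x 38 high mm, about 0.3 kg. At the start it lies in the middle of the stack, on the wide box and under the short box.
- wide_box: Closed flat-topped box of plain pale wood with a dark hairline seam near the top. Origin: centre of the underside; x along its length, y across, z up. The longest: 220 long (x) x 64 wide (y) x 44 high mm, about 0.55 kg. At the start it is the bottom of the stack, on the stand; its ends show from above.
- narrow_box: Closed flat-topped box of plain pale wood with a dark hairline seam near the top. Origin: centre of the underside; x along its length, y across, z up. 190 long (x) x 44 wide (y) x 40 high mm, about 0.35 kg. At the start it lies alone on the bare bench top.
- stand: Fixed flat dark wooden board, 250 (x) x 100 (y) x 12 thick mm, no rim. Origin: centre of the underside, on the bench; its top face is at z = 12 mm. x along its length.
- mat: Fixed black rubber mat, 250 (x) x 110 (y) x 4 thick mm. Origin: centre of the underside, on the bench; its top face is at z = 4 mm. x along its length.
- sideboard: Fixed flat cork board, 200 (x) x 190 (y) x 10 thick mm, no rim; empty at the start. Origin: centre of the underside, on the bench; its top face is at z = 10 mm. It has room for the medium and short boxes side by side, both along x, their centres at y = +50 and -50 mm.
- chisel: Loose bystander: chisel with a square red handle, 200 long, 20 high mm, lying lengthwise in the middle of the bench, among the boxes. Origin on the underside, about mid-length; x from handle to blade.
- mallet: Loose bystander: wooden mallet lying beyond the boxes, head 50 x 85 x 50 high mm, round handle 150 long. Origin: centre of the underside of the head; handle along -x.
- glue_jar: Loose bystander: jar 52 across, 75 high mm, standing beyond the boxes. Origin: centre of the underside.
There are look-alikes about, which are no part of the job. What is shaped like the narrow_box but turquoise is not meant.

How it is judged:
By the outcome, as a careful person would: the job done as asked, in the order asked, and still so for the second after the job is handed in, with the robot touching nothing.
It also fails if it takes over 136 s, if anything falls off the work surface, if the arm or the gripper's body presses on something with over 40 N, if the wrist force passes 120 N, or if a joint passes its speed limit or range.

### The arm

A 6-joint arm with a two-finger parallel gripper is mounted at the origin on the work surface. World frame = base frame: x ahead of the robot, y to its left, z up, the work surface at z = 0. Lengths are in mm, angles in rad, forces in N, time in s.
With the tool pointing down it reaches from about 350 to 775 mm from the base axis. Payload 7.3 kg.
Tool frame: the origin (TCP) lies at the very end of the fingers, on their centre line; the grasp point (between the pads) lies behind it (bot.grip_point_offset is the z of the grasp point in the tool frame, in mm); z points along the fingers, y is the line along which they close (so a half turn about z gives the same grasp; the last joint's range is limited). The gripper opens to 92 mm and grips with 3 to 60 N. Pads are 19 mm wide; open, the fingers measure 130 mm over their backs; the gripper's body (75 mm by 190 mm) begins 47 mm behind the grasp point.
Start: joints at [-1.332, 0.342, 1.524, -0, 1.275, -0.146], TCP at [197.095, -486.622, 203.941] pointing down, gripper open.
Joint ranges: [-2.53, 2.53], [-0.77, 2.02], [0.04, 2.7], [-1, 4.14], [0.28, 2.66], [-3.11, 3.11]. Speed limits (rad/s): [2.57, 2.57, 3.14, 3.14, 3.14, 3.14].

### API

Orientations are given as [roll, pitch, yaw] about the fixed x, y, z axes, in that order (R = Rz(yaw) Ry(pitch) Rx(roll)).
In Python, from plant import bot gives the robot as it stands. The module is installed in compiled form; this text tells all that it offers.
- The arm moves only by the shell command python3 -m crank 'ROWS'. ROWS is JSON, a list that holds one entry, the list of rows, each a list of 5 numbers: the opening, from 0 (shut) to 1 (fully open), then the shift along the tool's x, y, z in cm, then the turn about the tool's z in degrees. In form: [[[claw, x, y, z, turn], ...]]. A call has exactly 10 rows; each row is the pose to reach, as a shift and turn from the pose commanded when the call began, along the tool's axes at that moment; what a row does not reach only later rows make up. A row lasts 1/10 s, in which the tool goes at most 50 mm and 8.59 degrees, less where a joint would pass 70% of its speed; a pose out of reach is approached as far as the arm can. A call with a gripper value outside its range is refused whole. The fingers move at their own pace and stop on an object; the grip force is fixed at half the most. Time passes only in rows, so rows that repeat a pose let the fingers close, or fill a call up. It gives the time, the measured TCP pose, the force, the opening and the grip force at its end, in the units of the state.
- bot.get_obs(): the state, without advancing time (a new reading comes with each control period).
- bot.capture(name): name is "side" or "top"; returns (picture, depth): 480x640x3 uint8, red, green, blue; 480x640 float32, mm along the optical axis (not along the pixel's ray), 0 where there is no reading.
- bot.calibration(name): a dict with "vertical_fov" (degrees; the focal length in pixels is half the picture's height over the tangent of half this angle, whatever the lens; pixels are square), "cx", "cy" (the principal point, pixels), "D" ([k1, k2, p1, p2, k3] as OpenCV has them; the pictures are not rectified), "rvec" (rotation vector, rad) and "tvec" (3), from world to camera coordinates, as OpenCV has them. Camera axes: x right, y down, z forward; pixel columns grow to the right and rows downward; lengths in mm; the calibration is good to about 2 mm. A picture is of the moment at which its call begins. calibration takes no time and is no camera call.
- bot.close_job(): hands the job in; it is judged then, once.
The state is a dict: "time": time; "joint_positions": joint angles; "dq": joint speeds; "tau": joint torques, N m; "tool_pos": TCP position; "tcp_rot": TCP orientation; "contact_force": force on the tool from outside, world axes, zero at the start; "moment": the same for the moment, N m; "grip_width": finger opening in mm; "finger_force": force on a finger pad.
Only numpy, scipy, OpenCV 4.12 (cv2) and the standard library are available. Lean on these libraries where they do the work, as an engineer would, in place of code of your own. Each camera call takes 0.05 s, during which the arm holds its last target. There are 200 camera calls.

## Working session

There is one attempt and no reset: what is moved stays moved. The work goes in short steps, Python scripts to look and compute and a shell command to move; the robot and the scene stay as the last step left them, time stands still between calls to the robot, and variables do not carry over. Pictures are saved under pics/ and viewed, at most 14 in all, crops included, and the job is handed in when it is done.

```bash
mkdir -p pics; ls; cat > h.py <<'E'
import numpy as np, cv2
from plant import bot
def cal(n):
    c=bot.calibration(n); f=240/np.tan(np.radians(c["vertical_fov"])/2)
    K=np.array([[f,0,c["cx"]],[0,f,c["cy"]],[0,0,1.]])
    return K,np.array(c["D"],float),cv2.Rodrigues(np.array(c["rvec"],float))[0],np.array(c["tvec"],float).ravel()
def rays(n,uv):
    K,D,R,t=cal(n); p=cv2.undistortPoints(np.array(uv,float).reshape(-1,1,2),K,D).reshape(-1,2)
    d=np.c_[p,np.ones(len(p))]
    return -R.T@t, d@R, d
def onplane(n,uv,z):
    o,w,_=rays(n,uv); return o+w*((z-o[2])/w[:,2])[:,None]
def cloud(n,depth):
    v,u=np.mgrid[:480,:640]; o,w,_=rays(n,np.c_[u.ravel(),v.ravel()])
    return (o+w*depth.reshape(-1,1)).reshape(480,640,3)
def shot(n,name):
    p,d=bot.capture(n); cv2.imwrite(f"pics/{name}.png",p[:,:,::-1]); np.savez(f"/tmp/{name}.npz",p=p,d=d); return p,d
E
python3 - <<'E'
from h import *
for n in("side","top"):
    shot(n,n+"0"); K,D,R,t=cal(n); print(n,K[0,0],D,-R.T@t,R[2])
o=bot.get_obs(); print(o["time"],o["tool_pos"],o["tcp_rot"],o["grip_width"],bot.grip_point_offset)
E
```

```text
pics
side 492.0945749093561 [-0.09794671  0.          0.          0.          0.        ] [-121.71124944  943.62256394  841.15468234] [ 0.50335358 -0.65996415 -0.5577477 ]
top 532.8370092522108 [0.05504496 0.         0.         0.         0.        ] [ 341.84419986   53.61994052 1219.64454799] [ 0.17984235 -0.01175895 -0.98362516]
0.1 [ 196.99280209 -486.2207762   203.32801777] [-3.14024933e+00 -1.73169139e-04  3.84802085e-01] 91.58729954858705 -18.8
```

View pics/top0.png

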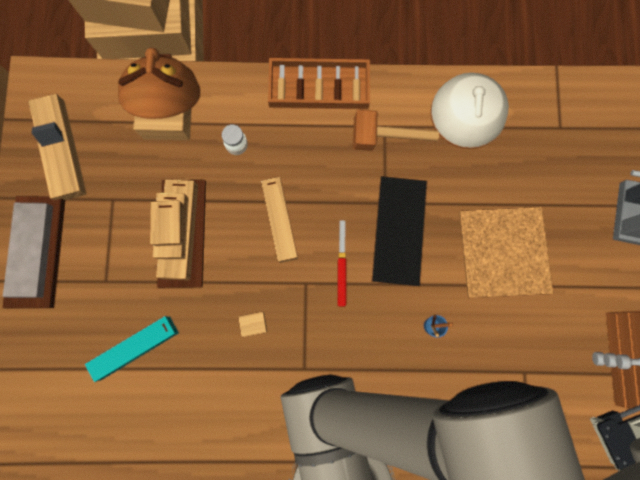

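View pics/side0.png

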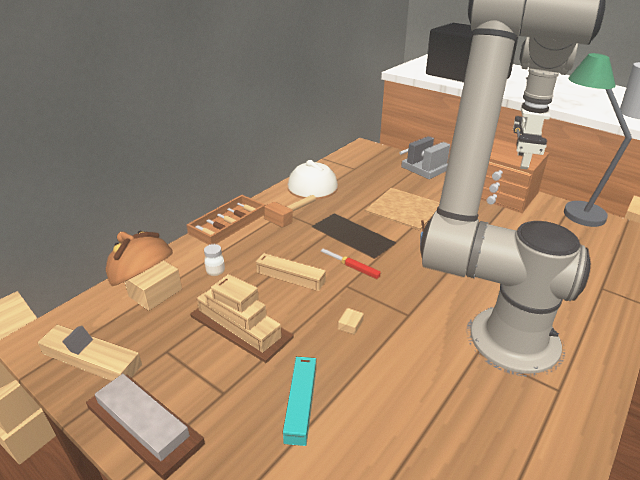

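Top view (image up = world +x, left = +y): stack on the stand at about (180,232), narrow box at (280,218), chisel at (342,263), mat at (400,230), cork at (506,252), and a turquoise look-alike at (130,348). The side view shows the same layout, with the stack at (240,310) and the narrow box at (290,270). Next I'll measure with depth from both views.

```bash
cat > m.py <<'E'
from h import *
def rect(P):
    r=cv2.minAreaRect(P[:,:2].astype(np.float32)); (cx,cy),(a,b),_=r
    q=cv2.boxPoints(r); e=q[1]-q[0] if np.linalg.norm(q[1]-q[0])>np.linalg.norm(q[2]-q[1]) else q[2]-q[1]
    th=np.degrees(np.arctan2(e[1],e[0])); th=(th+90)%180-90
    return np.round([cx,cy,max(a,b),min(a,b),th],1)
def comps(mask,mn=60):
    n,l,s,c=cv2.connectedComponentsWithStats(cv2.morphologyEx(mask.astype(np.uint8),cv2.MORPH_OPEN,np.ones((3,3))))
    return [(l==i,c[i]) for i in range(1,n) if s[i,4]>mn]
def slab(name,cam,lo,hi,box):
    f=np.load(f"/tmp/{name}.npz"); C=cloud(cam,f["d"]); x0,x1,y0,y1=box
    m=(C[...,2]>lo)&(C[...,2]<hi)&(C[...,0]>x0)&(C[...,0]<x1)&(C[...,1]>y0)&(C[...,1]<y1)&(f["d"]>0)
    for k,c in comps(m): print(cam,lo,hi,k.sum(),"px",c.round(0),"z",np.median(C[k][:,2]).round(1),rect(C[k]))
E
python3 - <<'E'
from m import *
for cam in("top","side"):
    n=cam+"0"
    for lo,hi in((118,140),(84,104),(46,66)): slab(n,cam,lo,hi,(350,750,250,520))
    slab(n,cam,28,50,(350,750,60,260))
    slab(n,cam,13,25,(350,750,-100,60))
f=np.load("/tmp/top0.npz");p=f["p"];C=cloud("top",f["d"]);hsv=cv2.cvtColor(p,cv2.COLOR_RGB2HSV)
u,v=np.meshgrid(range(640),range(480))
def reg(nm,m,z):
    for k,c in comps(m,500):
        uv=np.c_[u[k],v[k]]; print(nm,k.sum(),c.round(),"zdepth",np.median(C[k][:,2]).round(1),rect(onplane("top",uv,z)))
roi=lambda a,b,c,d:(u>a)&(u<b)&(v>c)&(v<d)
print(p[230,400],p[250,500],p[250,198],p[310,225], p[200,440])
reg("mat",roi(360,440,165,295)&(p.max(2)<45),4)
bg=(p.astype(int)[...,1])
print(p[150:320:20,455],p[150:320:20,530])
for n,(a,b) in dict(cork=(250,500),bench=(320,480),stand=(270,199)).items(): print(n,hsv[a-3:a+4,b-3:b+4].reshape(-1,3).mean(0),C[a-3:a+4,b-3:b+4,2].mean())
reg("stand",roi(150,215,170,295)&(hsv[...,2]<105),12)
E
```

```text
top 118 140 1316 px [165. 222.] z 127.2 [547.9 373.8  90.6  63.    3.7]
top 84 104 244 px [171. 197.] z 93.6 [608.6 375.6  61.3  20.1  88. ]
top 84 104 378 px [168. 251.] z 93.4 [491.4 374.5  60.   25.7 -89. ]
top 46 66 674 px [183. 201.] z 55.1 [5.766e+02 3.694e+02 1.624e+02 6.590e+01 2.000e-01]
top 46 66 613 px [173. 268.] z 55.6 [466.2 373.9  65.9  55.1  88.2]
top 28 50 1625 px [279. 219.] z 39.3 [576.3 146.7 190.5  44.7  13.1]
top 13 25 408 px [341. 281.] z 18.8 [4.383e+02 3.800e+00 1.085e+02 1.830e+01 2.000e-01]
side 118 140 756 px [234. 289.] z 124.9 [547.5 376.3  94.   63.9   4. ]
side 84 104 573 px [239. 306.] z 92.3 [548.2 379.2 143.8  62.2   1.2]
side 46 66 787 px [249. 323.] z 54.6 [ 5.488e+02  3.770e+02  2.256e+02  6.650e+01 -1.000e-01]
side 28 50 848 px [291. 267.] z 36.7 [574.5 148.2 191.3  52.5  12.2]
side 13 25 161 px [362. 266.] z 16.2 [438.5   6.1 113.5  24.   -1.5]
[28 26 23] [185 130  73] [90 46 22] [147  98  51] [159 105  57]
mat 4668 [399. 231.] zdepth 3.6 [ 558.4 -131.3  245.6  105.1   -5.4]
[[139  90  49]
 [137  91  50]
 [150 100  55]
 [150 100  53]
 [136  87  47]
 [162 106  57]
 [174 116  65]
 [154 103  57]
 [159 108  59]] [[145  95  53]
 [137  91  48]
 [149  99  53]
 [195 137  78]
 [205 145  84]
 [200 141  79]
 [206 149  82]
 [188 134  78]
 [169 115  63]]
cork [ 15.42857143 152.81632653 187.46938776] 34.8942764832621
bench [ 14.2244898  162.04081633 155.7755102 ] -0.7657469551098084
stand [ 10.28571429 182.08163265  88.71428571] 11.704509033369852
stand 1770 [193. 243.] zdepth 12.2 [544.5 367.9 247.8 102.1   1.5]
```

```bash
python3 - <<'E'
from m import *
for cam in("top","side"):
    n=cam+"0"
    slab(n,cam,6.5,16,(350,750,280,450)); slab(n,cam,6.5,14,(380,720,-480,-200))
    slab(n,cam,1.5,7,(400,700,-215,-60)); slab(n,cam,5,200,(350,750,280,460))
f=np.load("/tmp/top0.npz");C=cloud("top",f["d"])
# long edges of wide box / medium / short / stand / cork by line fits
def prof(lo,hi,y0,y1,x0,x1,lab):
    m=(C[...,2]>lo)&(C[...,2]<hi)&(C[...,0]>x0)&(C[...,0]<x1)&(C[...,1]>y0)&(C[...,1]<y1)&(f["d"]>0)
    P=C[m]; out=[]
    for a,b in((0,1),(1,0)):
        for g,nm in((np.min,"min"),(np.max,"max")):
            q=P[:,a]; bins=np.arange(q.min()+5,q.max()-5,5); pts=[]
            for s in bins:
                w=P[(q>=s)&(q<s+5)]
                if len(w)>3: pts.append((s+2.5,g(w[:,b])))
            pts=np.array(pts); k=np.polyfit(pts[:,0],pts[:,1],1); r=pts[:,1]-np.polyval(k,pts[:,0]); pts=pts[abs(r)<1.5*r.std()+.1]
            k=np.polyfit(pts[:,0],pts[:,1],1); out.append((("along x y" if a==0 else "along y x")+nm,np.degrees(np.arctan(k[0])).round(2),np.polyval(k,P[:,a].mean()).round(1)))
    print(lab,P[:,:2].mean(0).round(1),out)
prof(118,140,300,450,450,650,"short")
prof(84,104,300,450,450,650,"medium")
prof(46,66,300,450,400,700,"wide")
prof(5,16,280,450,350,750,"stand")
prof(5,14,-480,-200,380,720,"cork")
prof(1.5,7,-215,-60,400,700,"mat")
prof(28,50,60,260,400,720,"narrow")
E
```

```text
top 6.5 16 487 px [200. 210.] z 11.6 [600.3 330.5 140.2  23.7   2.2]
top 6.5 16 635 px [191. 269.] z 11.5 [476.6 359.4 106.9  85.1   0.8]
top 6.5 14 4830 px [505. 252.] z 9.8 [ 511.5 -372.   200.3  191.1    3.2]
top 6.5 14 87 px [527. 288.] z 9.4 [ 429.4 -417.1   28.9   20.4  -12.7]
top 1.5 7 95 px [389. 247.] z 4.1 [ 518.1 -108.2   32.2   30.5   -1.4]
top 1.5 7 63 px [415. 246.] z 4.1 [ 521.5 -168.3   30.5   16.9  -68.6]
top 1.5 7 64 px [378. 267.] z 3.3 [470.1 -82.2  23.8  19.6 -82.7]
top 1.5 7 73 px [410. 270.] z 4.2 [ 465.7 -154.2   32.9   18.2  -88.9]
top 5 200 5307 px [179. 233.] z 56.8 [545.8 369.5 247.9 101.9   1.2]
side 6.5 16 925 px [243. 336.] z 10.1 [543.6 373.8 251.  102.2   2.2]
side 5 200 4444 px [241. 317.] z 55.2 [543.6 373.8 251.  102.2   2.2]
short [546.5 372.5] [('along x ymin', np.float64(3.46), np.float64(342.4)), ('along x ymax', np.float64(2.03), np.float64(403.5)), ('along y xmin', np.float64(-3.32), np.float64(503.0)), ('along y xmax', np.float64(-3.96), np.float64(591.7))]
medium [539.7 371.1] [('along x ymin', np.float64(0.18), np.float64(344.8)), ('along 
[... 681 characters left out ...]
n', np.float64(2.12), np.float64(-468.0)), ('along x ymax', np.float64(-3.0), np.float64(-256.5)), ('along y xmin', np.float64(-1.46), np.float64(407.2)), ('along y xmax', np.float64(-1.58), np.float64(634.3))]
mat [ 550.9 -134.1] [('along x ymin', np.float64(-0.18), np.float64(-212.0)), ('along x ymax', np.float64(-0.02), np.float64(-63.6)), ('along y xmin', np.float64(2.02), np.float64(403.5)), ('along y xmax', np.float64(1.11), np.float64(696.0))]
narrow [574.2 146.1] [('along x ymin', np.float64(13.18), np.float64(124.1)), ('along x ymax', np.float64(13.08), np.float64(168.1)), ('along y xmin', np.float64(62.85), np.float64(513.7)), ('along y xmax', np.float64(56.85), np.float64(634.4))]
```

```bash
cat > go.py <<'E'
# usage: go.py x,y,z,yawdeg ...  -> shifts (cm, deg) in tool axes of the pose commanded at the start of one call; last becomes the new commanded pose
import sys,json,os,numpy as np
S="cmd.json"; c=json.load(open(S)) if os.path.exists(S) else [197.095,-486.622,203.941,22.047]
y=np.radians(c[3]); A=np.array([[np.cos(y),np.sin(y),0],[np.sin(y),-np.cos(y),0],[0,0,-1]]) # columns = tool axes
prev=np.array(c,float)
for a in sys.argv[1:]:
    w=np.array([float(q) if q else prev[i] for i,q in enumerate(a.split(","))])
    s=np.round(A.T@(w[:3]-c[:3])/10/.05)*.05; t=round((c[3]-w[3])*2)/2
    new=np.r_[np.array(c[:3])+A@s*10,c[3]-t]
    print(s.round(2).tolist(),t,"rows>=",int(np.ceil(max(np.linalg.norm(new[:3]-prev[:3])/50,abs(new[3]-prev[3])/8.59))), "->",new.round(1).tolist()); prev=new
json.dump(prev.tolist(),open(S,"w"))
E
python3 go.py 450,-150,260,3.5; python3 go.py 547.7,375,230,3.5
```

```text
[36.1, -21.7, -5.6] 18.5 rows>= 9 -> [450.2, -150.0, 259.9, 3.5]
[12.95, -51.8, 3.0] 0.0 rows>= 11 -> [547.4, 375.0, 229.9, 3.5]
```

```bash
python3 -m crank '[[[1,36.1,-21.7,-5.6,18.5],[1,36.1,-21.7,-5.6,18.5],[1,36.1,-21.7,-5.6,18.5],[1,36.1,-21.7,-5.6,18.5],[1,36.1,-21.7,-5.6,18.5],[1,36.1,-21.7,-5.6,18.5],[1,36.1,-21.7,-5.6,18.5],[1,36.1,-21.7,-5.6,18.5],[1,36.1,-21.7,-5.6,18.5],[1,36.1,-21.7,-5.6,18.5]]]'
echo '[450.2,-150.0,259.94,3.547]' > cmd.json; python3 go.py 530,280,240,3.5; python3 go.py 547.7,375,230,3.5 547.7,375,130,3.5 547.7,375,98,3.5
```

```text
time: 1.1
tool_pos: [451.9, -147.1, 260.1]
tcp_rot: [-3.141, -0.001, 0.067]
contact_force: [-0.1, -0.1, -0.8]
grip_width: 91.8
finger_force: 0.0
[10.65, -42.4, 2.0] 0.0 rows>= 9 -> [530.3, 279.8, 239.9, 3.5]
[2.35, -9.4, 1.0] 0.0 rows>= 2 -> [547.9, 375.1, 229.9, 3.5]
[2.35, -9.4, 11.0] 0.0 rows>= 2 -> [547.9, 375.1, 129.9, 3.5]
[2.35, -9.4, 14.2] 0.0 rows>= 1 -> [547.9, 375.1, 97.9, 3.5]
```

```bash
python3 -m crank '[[[1,10.65,-42.4,2,0],[1,10.65,-42.4,2,0],[1,10.65,-42.4,2,0],[1,10.65,-42.4,2,0],[1,10.65,-42.4,2,0],[1,10.65,-42.4,2,0],[1,10.65,-42.4,2,0],[1,10.65,-42.4,2,0],[1,10.65,-42.4,2,0],[1,10.65,-42.4,2,0]]]'
python3 -m crank '[[[1,2.35,-9.4,1,0],[1,2.35,-9.4,1,0],[1,2.35,-9.4,1,0],[1,2.35,-9.4,1,0],[1,2.35,-9.4,1,0],[1,2.35,-9.4,1,0],[1,2.35,-9.4,1,0],[1,2.35,-9.4,1,0],[1,2.35,-9.4,1,0],[1,2.35,-9.4,1,0]]]'
python3 - <<'E'
from h import *
o=bot.get_obs();print(o["tool_pos"],o["tcp_rot"])
E
```

```text
time: 2.1
tool_pos: [530.1, 283.0, 238.1]
tcp_rot: [-3.141, 0.002, 0.066]
contact_force: [0.3, -0.3, -0.6]
grip_width: 91.8
finger_force: 0.0
time: 3.1
tool_pos: [548.0, 374.9, 230.0]
tcp_rot: [3.142, -0.0, 0.062]
contact_force: [0.5, 0.1, 0.9]
grip_width: 91.7
finger_force: 0.0
[547.97813593 374.91589    230.02567017] [ 3.14156392e+00 -1.89040777e-04  6.17504294e-02]
```

```bash
python3 -m crank '[[[1,0,0,5,0],[1,0,0,9,0],[1,0,0,11,0],[1,0,0,12.2,0],[1,0,0,13.2,0],[1,0,0,13.2,0],[1,0,0,13.2,0],[0,0,0,13.2,0],[0,0,0,13.2,0],[0,0,0,13.2,0]]]'
python3 -m crank '[[[0,0,0,0,0],[0,0,0,0,0],[0,0,0,0,0],[0,0,0,0,0],[0,0,0,0,0],[0,0,0,0,0],[0,0,0,0,0],[0,0,0,0,0],[0,0,0,0,0],[0,0,0,0,0]]]'
python3 - <<'E'
from h import *
o=bot.get_obs();print(o["tool_pos"],o["tcp_rot"],o["grip_width"],o["moment"])
E
```

```text
time: 4.1
tool_pos: [548.2, 375.2, 98.6]
tcp_rot: [-3.141, -0.001, 0.062]
contact_force: [0.5, -0.3, 0.2]
grip_width: 72.4
finger_force: 0.0
time: 5.1
tool_pos: [548.0, 375.0, 98.1]
tcp_rot: [3.142, -0.0, 0.062]
contact_force: [-0.9, -2.4, 4.5]
grip_width: 59.5
finger_force: 30.0
[548.02248708 375.03620039  98.07503201] [ 3.14150433e+00 -2.64838261e-04  6.18720330e-02] 59.461717728637865 [-0.29719813  0.16148624  0.04150093]
```

```bash
python3 - <<'E'
from m import *
f=np.load("/tmp/top0.npz");p=f["p"]
g=cv2.cvtColor(p,cv2.COLOR_RGB2HSV)[...,2]; u,v=np.meshgrid(range(640),range(480))
def quad(m,z,nm):
    m=cv2.morphologyEx(m.astype(np.uint8),cv2.MORPH_CLOSE,np.ones((7,7))); m=cv2.morphologyEx(m,cv2.MORPH_OPEN,np.ones((5,5)))
    c=max(cv2.findContours(m,0,2)[0],key=cv2.contourArea); h=cv2.convexHull(c); q=cv2.approxPolyDP(h,8,True).reshape(-1,2)
    W=onplane("top",q,z)[:,:2]; print(nm,q.tolist(),W.round(1).tolist(),rect(onplane("top",c.reshape(-1,2),z)))
    for i in range(len(W)):
        e=W[(i+1)%len(W)]-W[i]; print("  edge",np.linalg.norm(e).round(1),np.degrees(np.arctan2(e[1],e[0])).round(1))
C=cloud("top",f["d"])
roi=(u>445)&(u<570)&(v>195)&(v<310)
quad(roi&(C[...,2]>6)&(C[...,2]<14),10,"cork")
quad((u>360)&(u<440)&(v>165)&(v<295)&(p.max(2)<60),4,"mat")
quad((u>145)&(u<215)&(v>170)&(v<295)&(C[...,2]>6),12,"stand+")
f=np.load("/tmp/side0.npz");p=f["p"]
quad((u>300)&(u<410)&(v>205)&(v<265)&(p.max(2)<70),4,"mat from top cam plane (ignore)") if 0 else None
m=((u>300)&(u<405)&(v>205)&(v<262)&(p.max(2)<70)); k=comps(m,300)
for a,b in k: print("side mat",b,rect(onplane("side",np.c_[u[a],v[a]],4)))
E
python3 go.py ,,240,
```

```text
cork [[541, 207], [552, 293], [468, 296], [460, 211]] [[615.4, -458.8], [417.8, -470.5], [408.2, -282.6], [603.7, -271.8]] [ 510.6 -370.6  200.6  192.9    3.5]
  edge 198.0 -176.6
  edge 188.1 92.9
  edge 195.9 3.2
  edge 187.3 -86.4
mat [[382, 177], [425, 181], [419, 284], [373, 280]] [[684.8, -92.4], [676.3, -193.6], [434.1, -174.2], [441.8, -69.6]] [ 558.2 -131.6  247.7  106.8   -5. ]
  edge 101.6 -94.8
  edge 243.0 175.4
  edge 104.9 85.8
  edge 244.1 -5.3
stand+ [[166, 174], [205, 181], [202, 286], [157, 287], [151, 202]] [[682.3, 411.8], [667.0, 321.2], [423.8, 315.6], [420.8, 415.0], [615.2, 441.7]] [550.6 379.4 265.  123.3   1.4]
  edge 91.8 -99.6
  edge 243.3 -178.7
  edge 99.5 91.7
  edge 196.2 7.8
  edge 73.5 -24.0
[0.0, 0.0, -14.2] 0.0 rows>= 3 -> [547.9, 375.1, 239.9, 3.5]
```

```bash
python3 go.py 540,-20,220,3.5;python3 go.py 513.9,-420.9,120,3.5 513.9,-420.9,14.5,
```

```text
[-3.25, 39.4, 2.0] 0.0 rows>= 8 -> [539.8, -20.2, 219.9, 3.5]
[-5.05, 39.85, 10.0] 0.0 rows>= 9 -> [514.1, -421.1, 119.9, 3.5]
[-5.05, 39.85, 20.55] 0.0 rows>= 3 -> [514.1, -421.1, 14.4, 3.5]
```

```bash
python3 -m crank '[[[0,0,0,-1,0],[0,0,0,-3,0],[0,0,0,-6,0],[0,0,0,-10,0],[0,0,0,-14.2,0],[0,0,0,-14.2,0],[0,0,0,-14.2,0],[0,0,0,-14.2,0],[0,0,0,-14.2,0],[0,0,0,-14.2,0]]]'
```

```text
time: 6.1
tool_pos: [547.5, 374.8, 238.2]
tcp_rot: [3.14, 0.003, 0.062]
contact_force: [0.8, 0.3, -1.9]
grip_width: 59.2
finger_force: 30.0
```

```bash
python3 -m crank '[[[0,-0.2,2,0.1,0],[0,-0.5,6,0.3,0],[0,-0.9,11,0.6,0],[0,-1.3,16,0.8,0],[0,-1.7,21,1,0],[0,-2.1,26,1.3,0],[0,-2.5,31,1.6,0],[0,-2.9,35.5,1.8,0],[0,-3.25,38.5,2,0],[0,-3.25,39.4,2,0]]]'
python3 -m crank '[[[0,-0.4,3,0.5,0],[0,-0.9,7,1.5,0],[0,-1.5,12,3,0],[0,-2.1,17,4,0],[0,-2.8,22,5,0],[0,-3.4,27,6,0],[0,-4,32,7.5,0],[0,-4.6,36.5,9,0],[0,-5,39,10,0],[0,-5.05,39.85,10,0]]]'
python3 - <<'E'
from h import *
o=bot.get_obs();print(o["tool_pos"],o["tcp_rot"],o["contact_force"],o["grip_width"])
E
```

```text
time: 7.1
tool_pos: [539.2, -23.3, 219.2]
tcp_rot: [3.141, 0.002, 0.058]
contact_force: [-0.2, -0.2, -1.6]
grip_width: 59.5
finger_force: 30.0
time: 8.1
tool_pos: [512.6, -423.2, 116.7]
tcp_rot: [-3.139, 0.003, 0.059]
contact_force: [-0.8, 0.2, -2.6]
grip_width: 59.3
finger_force: 30.0
[ 512.58142061 -423.21448223  116.66470246] [-3.13897262e+00  2.97137004e-03  5.89187555e-02] [-0.77360747  0.15215397 -2.55851757] 59.332013012193975
```

```bash
python3 -m crank '[[[0,0,0,2,0],[0,0,0,5,0],[0,0,0,7.5,0],[0,0,0,9,0],[0,0,0,10,0],[0,0,0,10.3,0],[0,0,0,10.55,0],[0,0,0,10.55,0],[0,0,0,10.55,0],[0,0,0,10.55,0]]]'
python3 -m crank '[[[0.85,0,0,0,0],[0.85,0,0,0,0],[0.85,0,0,0,0],[0.85,0,0,0,0],[0.85,0,0,-1,0],[0.85,0,0,-4,0],[0.85,0,0,-9,0],[0.85,0,0,-14,0],[0.85,0,0,-18.55,0],[0.85,0,0,-18.55,0]]]'
python3 go.py ,,200, ; cat cmd.json
```

```text
time: 9.1
tool_pos: [514.4, -421.4, 15.3]
tcp_rot: [3.14, -0.001, 0.062]
contact_force: [-1.2, 0.1, -2.2]
grip_width: 59.4
finger_force: 30.0
time: 10.1
tool_pos: [516.6, -423.5, 209.4]
tcp_rot: [3.13, -0.01, 0.062]
contact_force: [0.6, -1.2, 0.4]
grip_width: 77.9
finger_force: 0.0
[0.0, 0.0, -18.55] 0.0 rows>= 4 -> [514.1, -421.1, 199.9, 3.5]
[514.0925381554531, -421.0664006623727, 199.94, 3.547]
```

```bash
python3 - <<'E'
from m import *
for cam in("top","side"):
    n=cam+"1"; shot(cam,n)
    for lo,hi in((84,104),(46,66)): slab(n,cam,lo,hi,(350,750,280,480))
    slab(n,cam,38,50,(380,720,-480,-200))
o=bot.get_obs();print(o["tool_pos"])
E
```

```text
top 84 104 1933 px [169. 225.] z 93.3 [548.2 375.5 139.2  62.9   0.7]
top 46 66 1308 px [178. 232.] z 55.3 [548.7 371.6 220.   67.1  -1.4]
top 38 50 1014 px [532. 249.] z 43.4 [ 514.4 -421.3   91.    60.2    2.4]
side 84 104 1144 px [235. 301.] z 91.6 [5.481e+02 3.783e+02 1.446e+02 6.300e+01 3.000e-01]
side 46 66 795 px [249. 323.] z 54.4 [5.475e+02 3.775e+02 2.246e+02 6.690e+01 2.000e-01]
side 38 50 197 px [412. 191.] z 41.4 [ 513.4 -417.2   90.3   62.9    5.4]
[ 514.54206798 -421.37854307  202.10093871]
```

```bash
python3 go.py 545,0,210,3.5; python3 go.py 548.2,376.5,200,0.5;  python3 go.py 548.2,376.5,60.5,0.5
```

```text
[5.7, -41.85, -1.0] 0.0 rows>= 9 -> [545.1, 0.2, 209.9, 3.5]
[2.65, -37.55, 1.0] 3.0 rows>= 8 -> [548.3, 376.6, 199.9, 0.5]
[-0.0, 0.0, 13.95] 0.0 rows>= 3 -> [548.3, 376.6, 60.4, 0.5]
```

```bash
python3 -m crank '[[[1,5.7,-41.85,-1,0],[1,5.7,-41.85,-1,0],[1,5.7,-41.85,-1,0],[1,5.7,-41.85,-1,0],[1,5.7,-41.85,-1,0],[1,5.7,-41.85,-1,0],[1,5.7,-41.85,-1,0],[1,5.7,-41.85,-1,0],[1,5.7,-41.85,-1,0],[1,5.7,-41.85,-1,0]]]' | head -2
python3 -m crank '[[[1,2.65,-37.55,1,3],[1,2.65,-37.55,1,3],[1,2.65,-37.55,1,3],[1,2.65,-37.55,1,3],[1,2.65,-37.55,1,3],[1,2.65,-37.55,1,3],[1,2.65,-37.55,1,3],[1,2.65,-37.55,1,3],[1,2.65,-37.55,1,3],[1,2.65,-37.55,1,3]]]' | head -3
python3 -m crank '[[[1,0,0,3,0],[1,0,0,7,0],[1,0,0,10,0],[1,0,0,12,0],[1,0,0,13.5,0],[1,0,0,13.95,0],[1,0,0,13.95,0],[0,0,0,13.95,0],[0,0,0,13.95,0],[0,0,0,13.95,0]]]'
python3 -m crank '[[[0,0,0,0,0],[0,0,0,0,0],[0,0,0,0,0],[0,0,0,0,0],[0,0,0,0,0],[0,0,0,0,0],[0,0,0,-1,0],[0,0,0,-3,0],[0,0,0,-6,0],[0,0,0,-10,0]]]'
python3 go.py ,,160.4, ; python3 go.py 540,30,200,2; python3 go.py 508.2,-320,120,3.5; python3 go.py ,,14.7,
```

```text
time: 11.2
tool_pos: [544.2, 3.5, 208.6]
time: 12.2
tool_pos: [548.3, 375.3, 198.2]
tcp_rot: [3.139, 0.002, 0.01]
time: 13.2
tool_pos: [548.8, 376.7, 61.4]
tcp_rot: [-3.141, -0.001, 0.01]
contact_force: [-0.5, 0.6, 0.2]
grip_width: 72.4
finger_force: 0.0
time: 14.2
tool_pos: [546.9, 375.8, 158.9]
tcp_rot: [3.139, 0.005, 0.009]
contact_force: [0.6, 0.4, -2.8]
grip_width: 59.6
finger_force: 30.0
[0.0, 0.0, -10.0] 0.0 rows>= 2 -> [548.3, 376.6, 160.4, 0.5]
[-1.15, 34.65, -3.95] -1.5 rows>= 7 -> [540.1, 30.0, 199.9, 2.0]
[-4.45, 34.85, 8.0] -1.5 rows>= 8 -> [508.1, -319.9, 119.9, 3.5]
[0.0, 0.0, 10.5] 0.0 rows>= 3 -> [508.1, -319.9, 14.9, 3.5]
```

```bash
python3 -m crank '[[[0,-0.1,1,-1,0],[0,-0.2,4,-2,-0.5],[0,-0.3,8.5,-3,-0.5],[0,-0.5,13,-3.95,-0.5],[0,-0.6,18,-3.95,-1],[0,-0.8,23,-3.95,-1],[0,-0.9,27.5,-3.95,-1],[0,-1,31.5,-3.95,-1.5],[0,-1.15,34,-3.95,-1.5],[0,-1.15,34.65,-3.95,-1.5]]]' | head -2
python3 -m crank '[[[0,-0.3,2,0.5,0],[0,-0.7,6,1,-0.5],[0,-1.2,10.5,2,-0.5],[0,-1.8,15,3,-0.5],[0,-2.4,20,4,-1],[0,-3,25,5,-1],[0,-3.6,29.5,6,-1],[0,-4.1,33,7,-1.5],[0,-4.45,34.85,8,-1.5],[0,-4.45,34.85,8,-1.5]]]' |head -3
python3 -m crank '[[[0,0,0,1,0],[0,0,0,3,0],[0,0,0,6,0],[0,0,0,8,0],[0,0,0,9.5,0],[0,0,0,10,0],[0,0,0,10.3,0],[0,0,0,10.5,0],[0,0,0,10.5,0],[0,0,0,10.5,0]]]'
python3 -m crank '[[[0.85,0,0,0,0],[0.85,0,0,0,0],[0.85,0,0,0,0],[0.85,0,0,0,0],[0.85,0,0,-1,0],[0.85,0,0,-4,0],[0.85,0,0,-9,0],[0.85,0,0,-13,0],[0.85,0,0,-16,0],[0.85,0,0,-16,0]]]'
python3 - <<'E'
from m import *
for cam in("top","side"):
    n=cam+"2"; shot(cam,n)
    slab(n,cam,46,66,(350,750,280,480))
    slab(n,cam,38,60,(380,720,-480,-200))
o=bot.get_obs();print(o["tool_pos"])
E
python3 go.py ,,174.9,
```

```text
time: 15.2
tool_pos: [538.9, 26.8, 198.5]
time: 16.2
tool_pos: [506.5, -320.8, 117.2]
tcp_rot: [-3.139, 0.003, 0.059]
time: 17.2
tool_pos: [508.5, -320.1, 15.7]
tcp_rot: [3.141, -0.001, 0.062]
contact_force: [0.0, -0.8, -3.4]
grip_width: 59.8
finger_force: 30.0
time: 18.2
tool_pos: [510.2, -321.5, 181.1]
tcp_rot: [3.134, -0.008, 0.062]
contact_force: [0.1, -0.7, 0.6]
grip_width: 78.2
finger_force: 0.0
top 46 66 2996 px [175. 229.] z 55.4 [548.5 372.  219.7  67.1  -1.5]
top 38 60 720 px [481. 256.] z 47.2 [ 508.3 -314.5  137.6   50.7    3. ]
side 46 66 1871 px [239. 313.] z 54.3 [548.4 374.7 224.6  67.9  -0.8]
side 38 60 206 px [412. 192.] z 41.1 [ 512.  -417.5   89.8   63.9    6.5]
side 38 60 463 px [398. 204.] z 44.4 [ 507.6 -315.8  141.7   68.2    3.1]
[ 508.23670024 -319.95162625  175.96027517]
[0.0, 0.0, -16.0] 0.0 rows>= 4 -> [508.1, -319.9, 174.9, 3.5]
```

```bash
python3 go.py 540,90,190,1; python3 go.py 548.5,373.3,120,-1.5;  python3 go.py ,,16.6,; python3 go.py ,,120,; python3 go.py 558.4,20,140,-3; python3 go.py 558.4,-131,80,-5; python3 go.py ,,8.8,
```

```text
[5.7, -40.7, -1.5] 2.5 rows>= 9 -> [539.8, 89.9, 189.9, 1.0]
[1.4, -28.3, 7.0] 2.5 rows>= 6 -> [548.6, 373.1, 119.9, -1.5]
[0.0, 0.0, 10.35] 0.0 rows>= 3 -> [548.6, 373.1, 16.4, -1.5]
[0.0, 0.0, -10.35] 0.0 rows>= 3 -> [548.6, 373.1, 119.9, -1.5]
[1.85, 35.25, -2.0] 1.5 rows>= 8 -> [558.2, 20.2, 139.9, -3.0]
[0.8, 15.1, 6.0] 2.0 rows>= 4 -> [558.4, -131.0, 79.9, -5.0]
[0.0, 0.0, 7.1] 0.0 rows>= 2 -> [558.4, -131.0, 8.9, -5.0]
```

```bash
python3 -m crank '[[[1,5.7,-40.7,-1.5,2.5],[1,5.7,-40.7,-1.5,2.5],[1,5.7,-40.7,-1.5,2.5],[1,5.7,-40.7,-1.5,2.5],[1,5.7,-40.7,-1.5,2.5],[1,5.7,-40.7,-1.5,2.5],[1,5.7,-40.7,-1.5,2.5],[1,5.7,-40.7,-1.5,2.5],[1,5.7,-40.7,-1.5,2.5],[1,5.7,-40.7,-1.5,2.5]]]' | head -2
python3 -m crank '[[[1,0.3,-5,1,1],[1,0.6,-10,2,2],[1,0.9,-15,3,2.5],[1,1.2,-20,4,2.5],[1,1.4,-25,5,2.5],[1,1.4,-28.3,6,2.5],[1,1.4,-28.3,7,2.5],[1,1.4,-28.3,7,2.5],[1,1.4,-28.3,7,2.5],[1,1.4,-28.3,7,2.5]]]' | head -3
python3 -m crank '[[[1,0,0,3,0],[1,0,0,6,0],[1,0,0,8,0],[1,0,0,9.5,0],[1,0,0,10.2,0],[1,0,0,10.35,0],[1,0,0,10.35,0],[0,0,0,10.35,0],[0,0,0,10.35,0],[0,0,0,10.35,0]]]'
python3 -m crank '[[[0,0,0,0,0],[0,0,0,0,0],[0,0,0,0,0],[0,0,0,0,0],[0,0,0,-0.5,0],[0,0,0,-2,0],[0,0,0,-5,0],[0,0,0,-8,0],[0,0,0,-10,0],[0,0,0,-10.35,0]]]'
```

```text
time: 19.3
tool_pos: [539.0, 91.5, 188.6]
time: 20.3
tool_pos: [549.8, 371.1, 120.6]
tcp_rot: [3.142, -0.001, -0.028]
time: 21.3
tool_pos: [549.0, 373.3, 17.0]
tcp_rot: [-3.141, -0.001, -0.025]
contact_force: [0.3, -0.2, 0.7]
grip_width: 72.3
finger_force: 0.0
time: 22.3
tool_pos: [550.1, 373.9, 123.7]
tcp_rot: [-3.139, -0.005, -0.025]
contact_force: [0.5, -0.2, -3.9]
grip_width: 63.9
finger_force: 30.0
```

Gripped at 63.9 mm and lifted. Next I'll look at the empty stand with both cameras during the carry.

```bash
python3 -m crank '[[[0,0.1,2,-0.5,0],[0,0.3,5,-1,0.5],[0,0.5,9,-1.5,0.5],[0,0.8,13.5,-2,0.5],[0,1,18,-2,1],[0,1.3,23,-2,1],[0,1.5,28,-2,1],[0,1.7,32,-2,1.5],[0,1.85,34.5,-2,1.5],[0,1.85,35.25,-2,1.5]]]' | head -2
python3 -m crank '[[[0,0.1,2,0,0.5],[0,0.3,5,1,1],[0,0.4,8.5,2,1],[0,0.6,12,3,1.5],[0,0.7,14,4.5,2],[0,0.8,15.1,5.5,2],[0,0.8,15.1,6,2],[0,0.8,15.1,6,2],[0,0.8,15.1,6,2],[0,0.8,15.1,6,2]]]'
python3 -m crank '[[[0,0,0,1,0],[0,0,0,3,0],[0,0,0,5,0],[0,0,0,6,0],[0,0,0,6.6,0],[0,0,0,6.9,0],[0,0,0,7.1,0],[0,0,0,7.1,0],[0,0,0,7.1,0],[0,0,0,7.1,0]]]'
python3 -m crank '[[[0.85,0,0,0,0],[0.85,0,0,0,0],[0.85,0,0,0,0],[0.85,0,0,0,0],[0.85,0,0,-1,0],[0.85,0,0,-4,0],[0.85,0,0,-9,0],[0.85,0,0,-13,0],[0.85,0,0,-16,0],[0.85,0,0,-16,0]]]' | head -2
python3 go.py ,,168.9,
```

```text
time: 23.3
tool_pos: [557.6, 17.4, 139.1]
time: 24.3
tool_pos: [558.9, -129.9, 80.6]
tcp_rot: [3.141, -0.001, -0.085]
contact_force: [0.5, 0.1, -4.5]
grip_width: 63.6
finger_force: 30.0
time: 25.3
tool_pos: [558.8, -131.1, 9.4]
tcp_rot: [3.141, -0.001, -0.087]
contact_force: [0.4, -0.2, -4.1]
grip_width: 63.7
finger_force: 30.0
time: 26.3
tool_pos: [561.0, -131.9, 174.8]
[0.0, 0.0, -16.0] 0.0 rows>= 4 -> [558.4, -131.0, 168.9, -5.0]
```

```bash
python3 - <<'E'
from m import *
for cam in("top","side"):
    n=cam+"3"; shot(cam,n)
    slab(n,cam,6.5,17,(350,750,280,480))
    slab(n,cam,28,50,(350,750,60,260))
    slab(n,cam,40,60,(400,720,-230,-40))
p=np.load("/tmp/top3.npz")["p"]; u,v=np.meshgrid(range(640),range(480)); hsv=cv2.cvtColor(p,cv2.COLOR_RGB2HSV)
for k,c in comps((u>145)&(u<220)&(v>165)&(v<300)&(hsv[...,2]<110),500):
    print("stand colour",rect(onplane("top",np.c_[u[k],v[k]],12)))
p=np.load("/tmp/side3.npz")["p"];hsv=cv2.cvtColor(p,cv2.COLOR_RGB2HSV)
for k,c in comps((u>180)&(u<300)&(v>270)&(v<365)&(hsv[...,2]<105),500):
    print("stand side colour",c,rect(onplane("side",np.c_[u[k],v[k]],12)))
E
```

```text
top 6.5 17 4569 px [181. 233.] z 11.5 [546.  369.6 248.  102.4   1.4]
top 28 50 62 px [238. 148.] z 40.4 [739.4 243.6  32.9   8.5 -62.5]
top 28 50 1619 px [279. 219.] z 39.4 [576.4 146.8 190.9  44.4  13.3]
top 40 60 71 px [411. 222.] z 47.4 [ 567.8 -151.4   24.1   14.4   84.9]
side 6.5 17 3086 px [242. 326.] z 10.3 [545.6 372.7 254.5 104.3   1.4]
side 28 50 842 px [291. 267.] z 36.6 [573.9 150.  192.9  50.   13. ]
side 40 60 847 px [355. 223.] z 44.9 [ 556.1 -128.6  221.7   71.7   -4. ]
stand colour [544.8 368.1 248.  104.3   1.1]
```

View pics/top3.png

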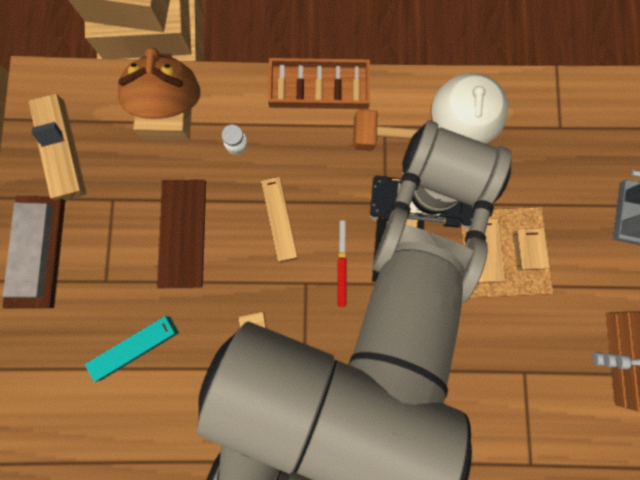

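The stand is empty at (181,233), with the medium and short boxes on the cork at (488,250) and (533,249). The arm hides the mat, so I'll go for the narrow box and check the mat after that.

```bash
python3 go.py 576,147.6,120,13; python3 go.py ,,4.6,; python3 go.py ,,120,; python3 go.py 545.4,370.5,100,1.4; python3 go.py ,,16.8,
```

```text
[-0.65, -27.9, 4.9] -18.0 rows>= 6 -> [576.0, 147.5, 119.9, 13.0]
[0.0, 0.0, 11.55] 0.0 rows>= 3 -> [576.0, 147.5, 4.4, 13.0]
[0.0, 0.0, -11.55] 0.0 rows>= 3 -> [576.0, 147.5, 119.9, 13.0]
[2.05, -22.4, 2.0] 11.5 rows>= 5 -> [545.4, 370.4, 99.9, 1.5]
[0.0, 0.0, 8.3] 0.0 rows>= 2 -> [545.4, 370.4, 16.9, 1.5]
```

```bash
python3 -m crank '[[[1,-0.1,-4,0,-3],[1,-0.2,-9,1,-6],[1,-0.3,-14,2,-9],[1,-0.4,-18.5,3,-12],[1,-0.5,-23,4,-15],[1,-0.65,-27.9,4.9,-18],[1,-0.65,-27.9,4.9,-18],[1,-0.65,-27.9,4.9,-18],[1,-0.65,-27.9,4.9,-18],[1,-0.65,-27.9,4.9,-18]]]' | head -3
python3 -m crank '[[[1,0,0,3,0],[1,0,0,6,0],[1,0,0,8.5,0],[1,0,0,10.3,0],[1,0,0,11.2,0],[1,0,0,11.55,0],[1,0,0,11.55,0],[0,0,0,11.55,0],[0,0,0,11.55,0],[0,0,0,11.55,0]]]'
python3 -m crank '[[[0,0,0,0,0],[0,0,0,0,0],[0,0,0,0,0],[0,0,0,0,0],[0,0,0,0,0],[0,0,0,-0.5,0],[0,0,0,-3,0],[0,0,0,-6,0],[0,0,0,-9,0],[0,0,0,-11.55,0]]]'
```

```text
time: 27.4
tool_pos: [576.1, 146.1, 119.8]
tcp_rot: [3.141, 0.0, 0.226]
time: 28.4
tool_pos: [576.5, 147.6, 5.2]
tcp_rot: [3.141, -0.001, 0.228]
contact_force: [-0.1, -0.4, 0.2]
grip_width: 72.1
finger_force: 0.0
time: 29.4
tool_pos: [575.8, 147.6, 121.3]
tcp_rot: [-3.142, 0.0, 0.228]
contact_force: [0.6, -0.6, -2.9]
grip_width: 43.8
finger_force: 30.0
```

```bash
python3 - <<'E'
from m import *
for cam in("top","side"):
    n=cam+"4"; shot(cam,n)
    slab(n,cam,40,60,(400,720,-230,-40))
    slab(n,cam,38,60,(380,720,-480,-200))
E
```

```text
top 40 60 2759 px [402. 228.] z 47.4 [ 559.  -130.7  220.8   64.7   -4.9]
top 38 60 1716 px [487. 250.] z 47.5 [ 509.5 -319.5  139.3   62.7    3.9]
top 38 60 1072 px [533. 248.] z 43.6 [ 514.6 -421.2   90.8   60.4    2.5]
side 40 60 861 px [355. 223.] z 44.7 [ 556.3 -127.5  220.5   68.4   -5.4]
side 38 60 210 px [411. 192.] z 41.0 [ 514.5 -414.8   90.9   65.3    0.6]
side 38 60 458 px [399. 204.] z 44.7 [ 507.4 -318.3  142.1   71.1    4.1]
```

View pics/top4.png

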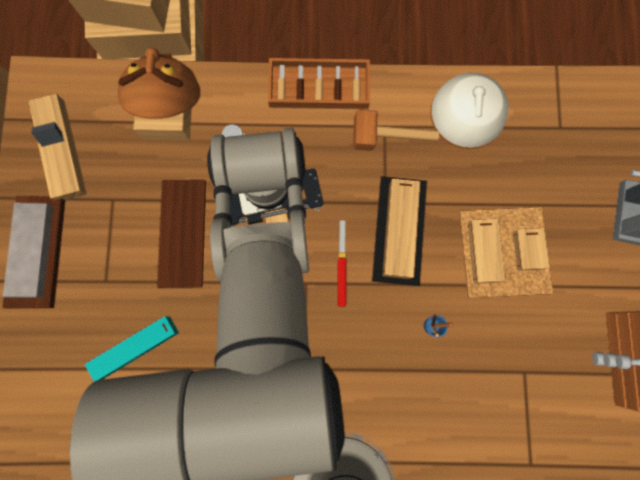

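The wide box sits centred and lengthwise on the mat at (402,228), and both spare boxes lie flat on the cork. Next I'll place the narrow box.

```bash
python3 -m crank '[[[0,0.1,-1.5,0,1],[0,0.4,-4.5,0.2,3],[0,0.8,-8.5,0.6,5],[0,1.2,-13,1,7],[0,1.6,-17,1.5,9],[0,1.9,-20.5,2,11],[0,2.05,-22.4,2,11.5],[0,2.05,-22.4,2,11.5],[0,2.05,-22.4,2,11.5],[0,2.05,-22.4,2,11.5]]]' | head -3
python3 -m crank '[[[0,0,0,1.5,0],[0,0,0,4,0],[0,0,0,6,0],[0,0,0,7.2,0],[0,0,0,7.8,0],[0,0,0,8.1,0],[0,0,0,8.3,0],[0,0,0,8.3,0],[0,0,0,8.3,0],[0,0,0,8.3,0]]]'
python3 -m crank '[[[0.75,0,0,0,0],[0.75,0,0,0,0],[0.75,0,0,0,0],[0.75,0,0,0,0],[0.75,0,0,-1,0],[0.75,0,0,-4,0],[0.75,0,0,-9,0],[0.75,0,0,-13,0],[0.75,0,0,-16,0],[0.75,0,0,-16,0]]]' | head -2
python3 go.py ,,176.9,;  python3 go.py 540,-20,200,3.5; python3 go.py 508.1,-319.9,120,3.5; python3 go.py ,,14.4,
```

```text
time: 30.5
tool_pos: [545.3, 369.2, 98.8]
tcp_rot: [3.14, 0.001, 0.026]
time: 31.5
tool_pos: [545.7, 370.6, 17.5]
tcp_rot: [-3.141, -0.001, 0.027]
contact_force: [0.3, -0.6, -3.0]
grip_width: 43.6
finger_force: 30.0
time: 32.5
tool_pos: [547.8, 371.7, 183.7]
[0.0, 0.0, -16.0] 0.0 rows>= 4 -> [545.4, 370.4, 176.9, 1.5]
[-1.6, 39.0, -2.3] -2.0 rows>= 8 -> [539.9, -19.9, 199.9, 3.5]
[-5.05, 29.75, 8.0] 0.0 rows>= 7 -> [508.0, -320.0, 119.9, 3.5]
[0.0, 0.0, 10.55] 0.0 rows>= 3 -> [508.0, -320.0, 14.4, 3.5]
```

```bash
python3 -m crank '[[[0.85,-1.6,39,-2.3,-2],[0.85,-1.6,39,-2.3,-2],[0.85,-1.6,39,-2.3,-2],[0.85,-1.6,39,-2.3,-2],[0.85,-1.6,39,-2.3,-2],[0.85,-1.6,39,-2.3,-2],[0.85,-1.6,39,-2.3,-2],[0.85,-1.6,39,-2.3,-2],[0.85,-1.6,39,-2.3,-2],[0.85,-1.6,39,-2.3,-2]]]' | head -2
python3 -m crank '[[[0.85,-0.8,5,1,0],[0.85,-1.6,10,2,0],[0.85,-2.4,14.5,3.5,0],[0.85,-3.2,19,5,0],[0.85,-4,23.5,6.5,0],[0.85,-5.05,28,8,0],[0.85,-5.05,29.75,8,0],[0.85,-5.05,29.75,8,0],[0.85,-5.05,29.75,8,0],[0.85,-5.05,29.75,8,0]]]' | head -3
python3 - <<'E'
from m import *
for cam in("top","side"):
    n=cam+"5"; shot(cam,n)
    slab(n,cam,40,60,(350,750,280,480))
    slab(n,cam,6.5,200,(350,750,280,480))
f=np.load("/tmp/top5.npz");p=f["p"]; u,v=np.meshgrid(range(640),range(480)); hsv=cv2.cvtColor(p,cv2.COLOR_RGB2HSV)
cv2.imwrite("pics/c5.png",cv2.resize(p[160:310,130:230,::-1],None,fx=4,fy=4,interpolation=cv2.INTER_CUBIC))
E
```

```text
time: 33.5
tool_pos: [539.7, -20.6, 199.7]
time: 34.5
tool_pos: [508.7, -317.9, 120.1]
tcp_rot: [-3.141, -0.0, 0.064]
top 40 60 1777 px [177. 230.] z 51.3 [545.7 369.1 189.4  46.8   1. ]
top 6.5 200 4700 px [181. 233.] z 14.2 [546.2 369.7 247.8 102.3   1.3]
side 40 60 1237 px [240. 313.] z 50.2 [545.1 372.9 192.   48.8   1.6]
side 6.5 200 3192 px [242. 325.] z 22.9 [545.5 373.7 253.7 103.5   1.8]
```

View pics/c5.png

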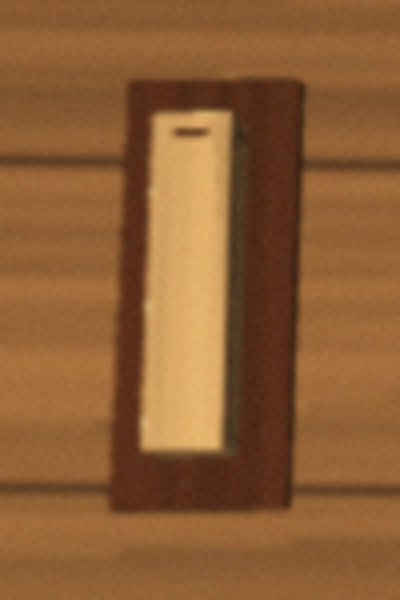

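The narrow box is centred on the stand: both views put its offset below 1 mm, and the shift visible in the crop is parallax. Next is the medium box.

```bash
python3 -m crank '[[[0.85,0,0,2,0],[0.85,0,0,5,0],[0.85,0,0,7.5,0],[0.85,0,0,9,0],[0.85,0,0,10.2,0],[0.85,0,0,10.55,0],[0.85,0,0,10.55,0],[0.85,0,0,10.55,0],[0,0,0,10.55,0],[0,0,0,10.55,0]]]'
python3 -m crank '[[[0,0,0,0,0],[0,0,0,0,0],[0,0,0,0,0],[0,0,0,0,0],[0,0,0,-0.5,0],[0,0,0,-2,0],[0,0,0,-5,0],[0,0,0,-9,0],[0,0,0,-13,0],[0,0,0,-16,0]]]'
python3 go.py ,,174.4,;python3 go.py 540,20,190,2.5; python3 go.py 545.5,370.5,150,1.5; python3 go.py ,,56.7,
```

```text
time: 35.6
tool_pos: [508.3, -320.3, 15.2]
tcp_rot: [3.141, -0.001, 0.062]
contact_force: [0.1, -0.2, -0.2]
grip_width: 66.5
finger_force: 0.0
time: 36.6
tool_pos: [508.0, -319.9, 176.5]
tcp_rot: [3.141, -0.001, 0.062]
contact_force: [1.0, 0.1, -3.1]
grip_width: 59.7
finger_force: 30.0
[0.0, 0.0, -16.0] 0.0 rows>= 4 -> [508.0, -320.0, 174.4, 3.5]
[5.3, -33.75, -1.55] 1.0 rows>= 7 -> [540.0, 20.2, 189.9, 2.5]
[2.1, -34.95, 4.0] 1.0 rows>= 8 -> [545.4, 370.2, 149.9, 1.5]
[0.0, 0.0, 9.3] 0.0 rows>= 2 -> [545.4, 370.2, 56.9, 1.5]
```

```bash
python3 -m crank '[[[0,0.3,-2,-0.5,0],[0,0.9,-5.5,-1,0],[0,1.5,-10,-1.55,0],[0,2.2,-14.5,-1.55,0.5],[0,3,-19,-1.55,0.5],[0,3.7,-23.5,-1.55,0.5],[0,4.4,-28,-1.55,1],[0,5,-31.5,-1.55,1],[0,5.3,-33.3,-1.55,1],[0,5.3,-33.75,-1.55,1]]]' | head -2
python3 -m crank '[[[0,0.1,-2,0.2,0],[0,0.4,-6,0.6,0],[0,0.7,-10.5,1.2,0],[0,1,-15.5,1.8,0.5],[0,1.3,-20.5,2.4,0.5],[0,1.6,-25.5,3,0.5],[0,1.8,-30,3.5,1],[0,2,-33.5,4,1],[0,2.1,-34.95,4,1],[0,2.1,-34.95,4,1]]]' | head -3
python3 -m crank '[[[0,0,0,1,0],[0,0,0,3,0],[0,0,0,5.5,0],[0,0,0,7.3,0],[0,0,0,8.4,0],[0,0,0,8.9,0],[0,0,0,9.2,0],[0,0,0,9.3,0],[0,0,0,9.3,0],[0,0,0,9.3,0]]]'
python3 -m crank '[[[0.85,0,0,0,0],[0.85,0,0,0,0],[0.85,0,0,0,0],[0.85,0,0,0,0],[0.85,0,0,-1,0],[0.85,0,0,-4,0],[0.85,0,0,-8,0],[0.85,0,0,-11,0],[0.85,0,0,-13,0],[0.85,0,0,-13,0]]]' | head -2
python3 go.py ,,186.9,;  python3 go.py 540,-60,200,3.5; python3 go.py 514.1,-421.1,120,3.5; python3 go.py ,,14.4,
```

```text
time: 37.6
tool_pos: [538.6, 23.3, 188.3]
time: 38.6
tool_pos: [544.4, 371.3, 148.2]
tcp_rot: [3.14, 0.002, 0.029]
time: 39.6
tool_pos: [545.8, 370.5, 57.6]
tcp_rot: [-3.141, -0.001, 0.027]
contact_force: [-0.1, 0.6, -2.9]
grip_width: 59.6
finger_force: 30.0
time: 40.6
tool_pos: [547.1, 371.2, 191.6]
[0.0, 0.0, -13.0] 0.0 rows>= 3 -> [545.4, 370.2, 186.9, 1.5]
[-1.7, 43.0, -1.3] -2.0 rows>= 9 -> [540.0, -60.1, 199.9, 3.5]
[-4.8, 35.85, 8.0] 0.0 rows>= 8 -> [514.3, -420.8, 119.9, 3.5]
[0.0, 0.0, 10.55] 0.0 rows>= 3 -> [514.3, -420.8, 14.4, 3.5]
```

```bash
python3 -m crank '[[[1,-1.7,43,-1.3,-2],[1,-1.7,43,-1.3,-2],[1,-1.7,43,-1.3,-2],[1,-1.7,43,-1.3,-2],[1,-1.7,43,-1.3,-2],[1,-1.7,43,-1.3,-2],[1,-1.7,43,-1.3,-2],[1,-1.7,43,-1.3,-2],[1,-1.7,43,-1.3,-2],[1,-1.7,43,-1.3,-2]]]' | head -2
python3 -m crank '[[[1,-0.6,5,1,0],[1,-1.2,10,2,0],[1,-1.8,15,3,0],[1,-2.4,19.5,4,0],[1,-3,24,5,0],[1,-3.7,28.5,6,0],[1,-4.3,33,7.5,0],[1,-4.8,35.85,8,0],[1,-4.8,35.85,8,0],[1,-4.8,35.85,8,0]]]' | head -3
python3 - <<'E'
from m import *
for cam in("top","side"):
    n=cam+"6"; shot(cam,n)
    slab(n,cam,78,100,(350,750,280,480))
    slab(n,cam,40,60,(350,750,280,480))
f=np.load("/tmp/top6.npz")
E
python3 -m crank '[[[1,0,0,2,0],[1,0,0,5,0],[1,0,0,7.5,0],[1,0,0,9,0],[1,0,0,10.2,0],[1,0,0,10.55,0],[1,0,0,10.55,0],[1,0,0,10.55,0],[0,0,0,10.55,0],[0,0,0,10.55,0]]]'
python3 -m crank '[[[0,0,0,0,0],[0,0,0,0,0],[0,0,0,0,0],[0,0,0,0,0],[0,0,0,0,0],[0,0,0,-1,0],[0,0,0,-4,0],[0,0,0,-8,0],[0,0,0,-13,0],[0,0,0,-16,0]]]'
python3 go.py ,,174.4,;python3 go.py 540,-30,210,2.5; python3 go.py 545.5,370.5,190,1.5; python3 go.py ,,94.7,
```

```text
time: 41.6
tool_pos: [539.5, -63.9, 199.0]
time: 42.6
tool_pos: [514.3, -419.7, 118.7]
tcp_rot: [-3.139, 0.001, 0.062]
top 78 100 1907 px [172. 227.] z 89.4 [545.6 369.8 138.2  63.    1.3]
top 40 60 138 px [178. 191.] z 51.2 [632.5 371.2  41.9  15.6 -88.8]
top 40 60 277 px [176. 266.] z 51.0 [464.3 367.4  45.3  26.8 -87.6]
side 78 100 1179 px [238. 301.] z 87.5 [544.4 372.8 142.3  63.    1.5]
side 40 60 272 px [264. 326.] z 50.1 [464.  372.4  49.6  32.3  88.1]
time: 43.7
tool_pos: [514.7, -421.2, 15.3]
tcp_rot: [3.14, -0.001, 0.062]
contact_force: [-0.7, -0.5, -0.4]
grip_width: 80.5
finger_force: 0.0
time: 44.7
tool_pos: [515.1, -421.4, 179.1]
tcp_rot: [3.138, -0.003, 0.062]
contact_force: [0.8, -0.8, -1.1]
grip_width: 59.4
finger_force: 30.0
[0.0, 0.0, -16.0] 0.0 rows>= 4 -> [514.3, -420.8, 174.4, 3.5]
[5.0, -38.85, -3.55] 1.0 rows>= 8 -> [540.2, -30.0, 209.9, 2.5]
[2.3, -40.0, 2.0] 1.0 rows>= 9 -> [545.4, 370.6, 189.9, 1.5]
[0.0, 0.0, 9.5] 0.0 rows>= 2 -> [545.4, 370.6, 94.9, 1.5]
```

```bash
python3 -m crank '[[[0,0.3,-2,-1,0],[0,0.8,-6,-2,0],[0,1.4,-10.5,-3,0],[0,2.1,-15.5,-3.55,0.5],[0,2.8,-20.5,-3.55,0.5],[0,3.5,-25.5,-3.55,0.5],[0,4.1,-30.5,-3.55,1],[0,4.7,-35,-3.55,1],[0,5,-38,-3.55,1],[0,5,-38.85,-3.55,1]]]' | head -2
python3 -m crank '[[[0,0.2,-3,0.2,0],[0,0.5,-7,0.5,0],[0,0.8,-12,0.8,0],[0,1.1,-17,1.1,0.5],[0,1.4,-22,1.4,0.5],[0,1.7,-27,1.7,0.5],[0,2,-32,2,1],[0,2.2,-36.5,2,1],[0,2.3,-39.5,2,1],[0,2.3,-40,2,1]]]' | head -3
python3 -m crank '[[[0,0,0,0,0],[0,0,0,1.5,0],[0,0,0,4,0],[0,0,0,6.5,0],[0,0,0,8,0],[0,0,0,8.9,0],[0,0,0,9.3,0],[0,0,0,9.5,0],[0,0,0,9.5,0],[0,0,0,9.5,0]]]'
python3 -m crank '[[[0.85,0,0,0,0],[0.85,0,0,0,0],[0.85,0,0,0,0],[0.85,0,0,0,0],[0.85,0,0,-1,0],[0.85,0,0,-4,0],[0.85,0,0,-8,0],[0.85,0,0,-11,0],[0.85,0,0,-13,0],[0.85,0,0,-13,0]]]' | head -2
python3 go.py ,,224.9,;  python3 go.py 540,-60,240,3.5
python3 -m crank '[[[1,-1.7,43,-1.5,-2],[1,-1.7,43,-1.5,-2],[1,-1.7,43,-1.5,-2],[1,-1.7,43,-1.5,-2],[1,-1.7,43,-1.5,-2],[1,-1.7,43,-1.5,-2],[1,-1.7,43,-1.5,-2],[1,-1.7,43,-1.5,-2],[1,-1.7,43,-1.5,-2],[1,-1.7,43,-1.5,-2]]]' | head -2
python3 -m crank '[[[1,-1,5,0,0],[1,-2,10,0,0],[1,-3,14.5,0,0],[1,-4,19,0,0],[1,-5,23.5,0,0],[1,-6,28,0,0],[1,-6,33,0,0],[1,-6,36,0,0],[1,-6,36,0,0],[1,-6,36,0,0]]]' | head -3
python3 - <<'E'
from m import *
for cam in("top","side"):
    n=cam+"7"; shot(cam,n)
    for lo,hi in((114,135),(78,100),(40,60),(6.5,17)): slab(n,cam,lo,hi,(350,750,280,480))
    slab(n,cam,40,60,(400,720,-230,-40))
E
```

```text
time: 45.7
tool_pos: [538.9, -25.7, 209.2]
time: 46.7
tool_pos: [543.9, 373.7, 188.3]
tcp_rot: [3.141, 0.002, 0.031]
time: 47.7
tool_pos: [545.9, 370.8, 95.8]
tcp_rot: [-3.141, -0.001, 0.027]
contact_force: [-0.3, 1.2, -2.3]
grip_width: 59.4
finger_force: 30.0
time: 48.7
tool_pos: [546.9, 371.5, 229.5]
[0.0, 0.0, -13.0] 0.0 rows>= 3 -> [545.4, 370.6, 224.9, 1.5]
[-1.7, 43.05, -1.5] -2.0 rows>= 9 -> [540.0, -60.2, 239.9, 3.5]
time: 49.7
tool_pos: [539.4, -63.5, 238.8]
time: 50.7
tool_pos: [502.5, -421.7, 238.4]
tcp_rot: [-3.139, 0.001, 0.062]
top 114 135 1294 px [167. 224.] z 123.2 [545.3 370.4  90.5  62.8   1.8]
top 78 100 242 px [174. 199.] z 89.4 [604.1 370.7  61.3  20.8 -89.2]
top 78 100 381 px [172. 252.] z 89.6 [489.5 369.   62.1  26.7 -88.3]
top 40 60 139 px [178. 191.] z 51.3 [632.4 371.   43.4  15.4 -89.8]
top 40 60 283 px [175. 266.] z 51.1 [464.4 367.2  46.5  26.5 -88.9]
top 6.5 17 2113 px [187. 237.] z 11.6 [546.3 369.4 248.4 102.1   1.6]
top 40 60 2768 px [402. 228.] z 47.5 [ 558.6 -130.4  219.9   64.7   -5. ]
side 114 135 758 px [236. 290.] z 120.9 [544.4 373.   93.1  62.    0.9]
side 78 100 571 px [242. 307.] z 87.7 [545.9 374.2 145.   62.2   2.7]
side 40 60 271 px [264. 326.] z 50.5 [464.9 373.3  52.   33.5  85.2]
side 6.5 17 1431 px [245. 335.] z 10.1 [545.5 372.7 252.9 104.2   1. ]
side 40 60 841 px [355. 223.] z 44.8 [ 556.8 -128.5  224.4   70.1   -5.1]
```

View pics/top7.png

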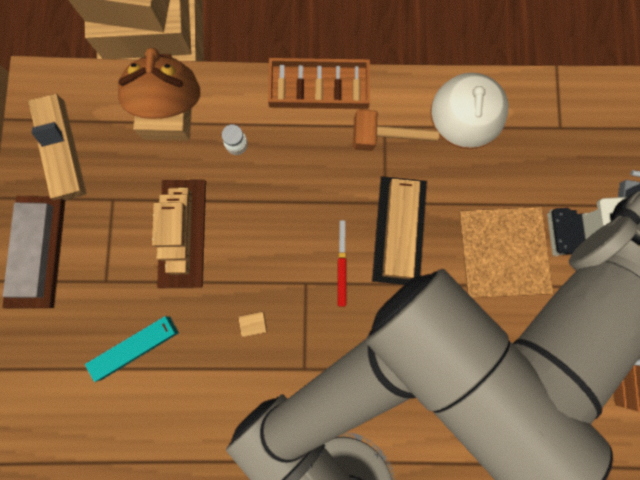

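View pics/side7.png

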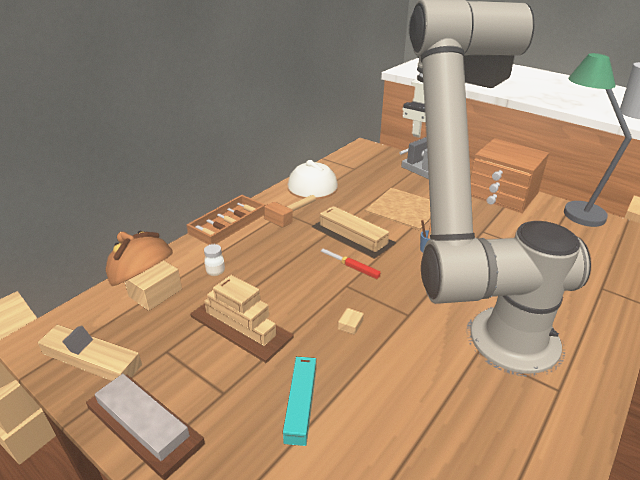

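Both views show the new stack centred and in line on the stand (about (172,230) in top, (240,310) in side). The wide box is centred on the mat at (402,228), and the chisel, mallet and jar haven't moved. The arm is clear, so I'm handing in.

```bash
python3 -c "
from plant import bot
print(bot.close_job())"
```

```text
the job is handed in; nothing more can be done
None
```

The job is handed in at about 51 s of the 136 s allowed: the wide box is centred on the mat, and the narrow, medium and short boxes are restacked in line on the stand, all placed within about 1–2 mm by the cameras.

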